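# Slide a loaded oven tray across a gap into a tray rack

## Robot

A 7-joint arm with a two-finger parallel gripper is mounted at the origin on a cart in front of the work surface, level with it; the furniture and walls round the work are solid. World frame = base frame: x ahead of the robot, y to its left, z up, the work surface at z = 0. Lengths are in mm, angles in rad, forces in N, time in s.
With the tool pointing down it reaches from about 425 to 975 mm from the base axis. Payload 16.7 kg.
Tool frame: the origin (TCP) lies midway between the tips of the shut fingers; the grasp point (between the pads) lies 19 mm behind it; z points along the fingers, y is the line along which they close (so a half turn about z gives the same grasp; the last joint's range is limited). The gripper opens to 85 mm and grips with 20 to 120 N. Pads are 22 mm wide; open, the fingers measure 114 mm over their backs; the gripper's body (76 mm by 85 mm) begins 54 mm behind the grasp point. The pads swing forward as they close: fully open they stand 13 mm farther back than shut.
Start: joints at [1.06, 0.426, 0.074, 1.606, -0.034, 1.111, -0.067], TCP at [238.257, -631.514, 231.302] pointing down, gripper open.
Joint ranges: [-2.85, 2.85], [-0.5, 2.14], [-1.23, 1.37], [0.21, 2.46], [-1.02, 4.16], [0.16, 2.05], [-2.73, 2.73]. Speed limits (rad/s): [1.89, 1.89, 2.39, 2.39, 3.01, 3.01, 3.01].

## Interface

Orientations are given as a rotation vector (axis times angle).
In Python, from workcell import observe, viewer, workorder gives the robot as it stands. The module is installed in compiled form; this text tells all that it offers.
- The arm moves only by the shell command python3 -m pendant 'ROWS'. ROWS is a JSON object whose one key "rows" holds a list of rows, each a list of 3 entries, a list of its own where there are three numbers: the shift along the world's x, y, z in units of 25 mm (1.0 is 25 mm), then the turn about the world's z in units of 5 degrees (1.0 is 5 degrees), then the finger opening in mm, from 0 to 85.4. In form: {"rows": [[[tx, ty, tz], roll, gripper], ...]}. A call has 1 to 12 rows; each row shifts and turns the commanded pose from where the row before left it; what a row does not reach is not made up. A row lasts 1/12 s, in which the tool goes at most 41.7 mm and 7.16 degrees, less where a joint would pass 70% of its speed; a pose out of reach is approached as far as the arm can. A call is refused whole if a number of a shift passes 1 or a number of a turn 1, either way. A call with a gripper value outside its range is refused whole. The fingers move at their own pace and stop on an object; the grip force is fixed at half the most. Time passes only in rows, so rows that do not move let the fingers close. It gives the time, the measured TCP pose, the force, the opening and the grip force at its end, in the units of the state.
- observe(): the state, without advancing time (a new reading comes with each control period).
- viewer.capture(name): name is "scene" or "top" or "wrist"; returns the picture (384x512x3 uint8, red, green, blue); there is no depth.
- viewer.camera_info(name): a dict with "fx", "fy", "cx", "cy" (pixels), "R" (3x3) and "t" (3): a world point X has camera coordinates R X + t. Camera axes: x right, y down, z forward; pixel columns grow to the right and rows downward; lengths in mm; the calibration is good to about 2 mm. A picture is of the moment at which its call begins: read the wrist's pose just before it. camera_info takes no time and is no camera call; for the wrist camera it gives the pose at the moment of the call.
- workorder.hand_in(): hands the job in; it is judged then, once.
The state is a dict: "time_s": time; "q": joint angles; "joint_velocities": joint speeds; "effort": joint torques, N m; "tcp_pos": TCP position; "orientation": TCP orientation; "ft_force": force on the tool from outside, world axes, zero at the start; "moment": the same for the moment, N m; "width": finger opening in mm; "grasp_force": force on a finger pad.
Only numpy, scipy, OpenCV 4.12 (cv2) and the standard library are available. Lean on these libraries where they do the work, as an engineer would, in place of code of your own. Each camera call takes 0.05 s, during which the arm holds its last target. There are 200 camera calls.

## Task

Slide the tray of jars along the wire cooling stand, over the gap and into the runners of the steel tray rack: keep it sliding at the height of the runners (do not lift it off or let its front sag into the gap) and neither ram it nor bear down hard on it. Push it in until its front end presses gently but firmly into the rubber buffers of the stop, then let go and leave it lying flat in the rack, touching the buffers, with both jars still standing on it and the things around undisturbed.

Things in the scene. Friction and masses are not known exactly. Their poses are not given: they have to be found in the camera images.
- stand: Wire cooling stand, fixed: seven long chrome wires along its own y make a level top 80 mm above its origin (centre of its underside, on the worktop). The wires are level from y = +164 mm to -164 mm and bend down at the ends. The tray leaves it over the -y end, toward the rack.
- rack: Steel tray rack, fixed, its mouth facing the stand. Origin under the middle of the mouth, where the level runners begin; they run along own -y for 262 mm, top 80 mm above the origin, each 30 mm wide with a guide flange 16 mm high outside; 238 mm between the flanges. It stands 2 to 5 mm lower than the stand and up to 12 mm and 0.04 rad out of line with it.
- rack_mouth (a point): Middle of the mouth at the height of the runners' top (axes as the rack). 145 to 170 mm from the ends of the stand's wires. Ahead of it the runners' tips slope down (5 mm over own y 0 to +14 mm) and the flanges flare out (to y +34 mm), to lead the tray in.
- stop_rail: Slotted flat rail along the middle of the rack, 30 mm below the runners, fixed, same origin and axes as the rack. Carries the stop: a cross plate with two rubber buffers facing the tray (19 mm across, 90 mm apart, 10 mm above the runners; one is geom buffers_c1, centre 4 mm behind its face). Sprung: they give 1 mm per 2.5 N, at most 9 mm. The clamped stop itself slips if shoved hard.
- stop_range (a point): Nearest place to the mouth at which the faces of the buffers can stand (rack frame 0, -200, 90 mm). The stop was clamped for some other tray: its buffers are really anywhere from here to 60 mm farther in (own -y). Where is not measured: feel for it, or see it.
- tray: Open aluminium oven tray, 230 mm (own x) by 300 mm (own y), 22 mm deep, walls and floor 3 mm, 0.38 kg, loose on the stand. Origin: centre of its underside. The -y end leads (toward the rack). With the jars its centre of mass lies only about 100 mm behind that end: pushed out freely it tips into the gap unless its tail is kept from rising. Home, its tail overhangs the mouth.
- tray_lead (a point): Middle of the lower edge of the tray's leading end (tray frame 0, -150, 0 mm).
- tray_handle (a point): Middle of the trailing handle (tray frame 0, +143, 56 mm): a round steel bar, 10 mm thick and level along the tray's x, straight for 104 mm between two posts, 34 mm above the tray's rim and 51 mm clear of its floor. It can be pinched from above with the fingers closing along the tray's y. The leading end has the same handle.
- big_jar: Glass jar with a grey-white lid, 71 mm across, 110 mm tall, 0.45 kg, loose in the tray near its leading end. Origin: centre of its underside.
- jam_jar: Small jam jar with a white cloth-like cap, 52 mm across, 78 mm tall, 0.08 kg, loose in the tray beside the big jar. Origin: centre of its underside.
- mug: White mug, 95 mm tall, bystander on the worktop beyond the stand. Origin: centre of its underside.
- jug: Small plain jug with a handle and spout, 85 mm tall, bystander beyond the gap. Origin: centre of its underside.
- garlic_1: Garlic bulb, 60 mm, bystander beyond the stand. Origin: centre of its underside.
Not all that is in view belongs to the job. What is shaped like the jam_jar but turquoise or yellow is not meant.

How it is judged (in metres and radians):
On the way, in this order (a step that is already met when the one before it is completed fails the run):
1. the tray's leading end has crossed the gap and lies on the runners (y of tray_lead in the frame of rack below -0.02 m and z of tray_lead in the frame of rack between 0.074 and 0.092 m), for 0.1 s.
2. the tray is pressed into the buffers with more than 4 N (contact force between tray and stop_rail above 4 N), for 0.2 s.
At the end, for the whole second after the job is handed in: The tray lies flat on both runners between the flanges (height within 4 mm, tilt under 0.025 rad), at rest, its leading end at the buffers (within 3 mm), both jars standing in it (y of buffers_c1 in the frame of tray above -0.1575 m and y of tray_lead in the frame of rack below -0.19 m and z of tray in the frame of rack between 0.076 and 0.084 m and angle between the y axis of tray and the y axis of rack, either way round below 0.05 rad and angle between tray's own z axis and vertical below 0.025 rad and linear speed of tray below 0.01 m/s and angle between each of big_jar, jam_jar's own z axis and vertical below 0.15 rad and z of each of big_jar, jam_jar in the frame of tray below 0.012 m and y of big_jar in the frame of tray between -0.15 and 0.15 m and y of jam_jar in the frame of tray between -0.15 and 0.15 m); the robot touches nothing.
It fails at once if the tray's leading end sags more than 12 mm below the runners, or the tray tilts by more than 0.07 rad (z of tray_lead in the frame of rack below 0.068 m or angle between tray's own z axis and vertical above 0.07 rad).
It fails at once if the tray is lifted more than 12 mm above the stand's top (z of tray in the frame of stand above 0.092 m).
It fails at once if the tray is rammed or borne down on: more than 20 N on the stop, or 50 N on the rack (contact force between tray and stop_rail above 20 N or contact force between tray and rack above 50 N).
It fails at once if a jar tips over (angle between any of big_jar, jam_jar's own z axis and vertical above 0.4 rad).
It fails at once if a thing beside the work is knocked away (distance of any of mug, jug, garlic_1 from where it was at the start of the episode above 0.03 m).
It also fails if it takes over 58 s, if anything falls off the work surface, if the arm or the gripper's body presses on something with over 40 N, if the wrist force passes 120 N, or if a joint passes its speed limit or range.

## Working session

There is one attempt and no reset: what is moved stays moved. The work goes in short steps, Python scripts to look and compute and a shell command to move; the robot and the scene stay as the last step left them, time stands still between calls to the robot, and variables do not carry over. Pictures are saved under pics/ and viewed, at most 11 in all, crops included, and the job is handed in when it is done.

```bash
mkdir -p pics
python3 - <<'E'
from workcell import observe, viewer
import cv2,numpy as np
s=observe();print({k:np.round(v,3).tolist() for k,v in s.items()})
for n in("scene","top"):
    c=viewer.camera_info(n);print(n,{k:np.round(v,3).tolist() for k,v in c.items()})
    im=viewer.capture(n);cv2.imwrite(f"pics/{n}0.png",cv2.cvtColor(im,cv2.COLOR_RGB2BGR))
    cv2.imwrite(f"pics/{n}0b.png",cv2.resize(cv2.cvtColor(im,cv2.COLOR_RGB2BGR),(800,600),interpolation=cv2.INTER_CUBIC))
E
```

```text
{'time_s': 0.0, 'q': [1.061, 0.427, 0.074, 1.607, -0.034, 1.111, -0.067], 'joint_velocities': [0.001, -0.0, 0.001, 0.001, -0.001, 0.001, 0.001], 'effort': [0.002, -94.982, 3.762, -46.349, 0.019, 0.01, 0.0], 'tcp_pos': [238.104, -631.16, 230.598], 'orientation': [-3.089, -0.563, 0.001], 'ft_force': [0.304, -0.163, -0.329], 'moment': [0.023, 0.033, -0.002], 'grasp_force': 0.0, 'width': 85.103}
scene {'fx': 420.468, 'fy': 420.468, 'cx': 263.744, 'cy': 190.832, 'R': [[-0.826, -0.564, -0.004], [-0.325, 0.482, -0.814], [0.461, -0.671, -0.581]], 't': [507.708, 316.829, 1177.621]}
top {'fx': 407.496, 'fy': 407.496, 'cx': 255.14, 'cy': 195.17, 'R': [[0.014, -1.0, -0.006], [-0.995, -0.013, -0.097], [0.097, 0.008, -0.995]], 't': [-49.285, 646.491, 1204.215]}
```

View pics/top0b.png

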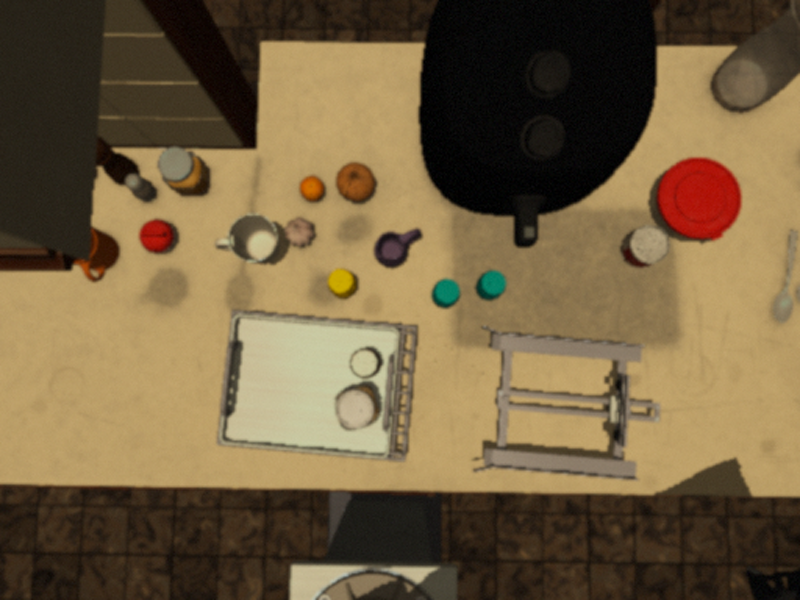

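View pics/scene0b.png

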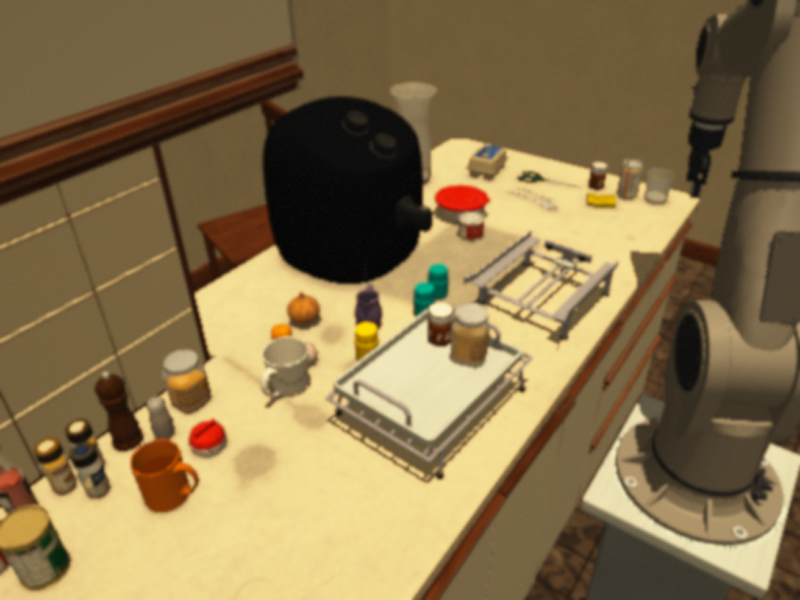

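The top view shows the tray with the jars near its right (world −y) end, the trailing handle at about (233,378), and the rack at x 485–660 with the stop near (618,405). Next, a magnified crop to measure from.

```bash
cat > h.py <<'E'
import numpy as np,cv2
from workcell import observe, viewer
def ray(c,uv,z):
    R=np.array(c["R"]);t=np.array(c["t"]);C=-R.T@t
    d=R.T@np.array([(uv[0]-c["cx"])/c["fx"],(uv[1]-c["cy"])/c["fy"],1])
    return C+d*(z-C[2])/d[2]
def proj(c,X):
    p=np.array(c["R"])@X+np.array(c["t"]);return p[0]/p[2]*c["fx"]+c["cx"],p[1]/p[2]*c["fy"]+c["cy"]
E
python3 - <<'E'
from h import *
im=cv2.imread("pics/top0.png")
# crop x 135..435,y 190..310, scale 8/3
k=8/3
cr=cv2.resize(im[190:312,135:435],None,fx=k,fy=k,interpolation=cv2.INTER_CUBIC)
for i in range(140,435,20):
    cv2.putText(cr,str(i),(int((i-135)*k),8),0,.3,(0,0,255),1);cv2.line(cr,(int((i-135+.5)*k),10),(int((i-135+.5)*k),16),(0,0,255),1)
for j in range(200,312,20):
    cv2.putText(cr,str(j),(0,int((j-190+.5)*k)),0,.3,(0,0,255),1);cv2.line(cr,(20,int((j-190+.5)*k)),(26,int((j-190+.5)*k)),(0,0,255),1)
cv2.imwrite("pics/crop1.png",cr)
E
```

```text
(no output)
```

View pics/crop1.png

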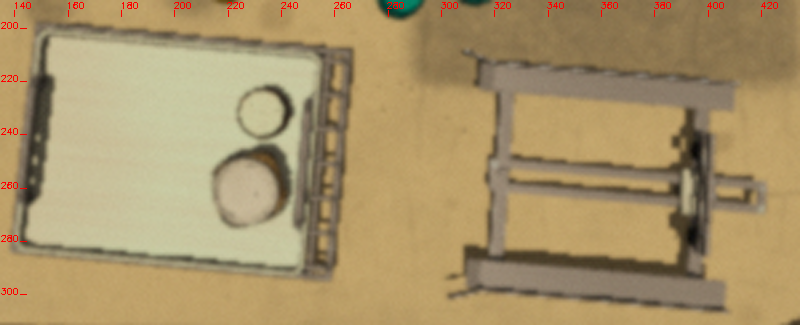

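Run:
```python
from h import *
c=viewer.camera_info("top");k=8/3
P=lambda x,y,z:ray(c,(x/k+134.5,y/k+189.5),z)
R=np.array(c["R"]);print("cam",-R.T@np.array(c["t"]))
for n,pts,z in(("tray rim",[(38,23),(325,50),(14,248),(303,273)],102),("handle ends",[(44,76),(29,205)],140),("lead handle",[(309,97),(297,228)],140),
 ("stand end",[(351,50),(330,278)],72),
 ("rack outer up",[(478,63),(735,85)],93),("rack outer lo",[(465,287),(725,308)],93),("inner up",[(480,88),(735,108)],77),("inner lo",[(467,258),(725,283)],77),
 ("buffers",[(673,143),(677,237)],87),("plate",[(697,130),(705,250)],90)):
    Q=[P(x,y,z) for x,y in pts];print(n,[np.round(q[:2],1).tolist() for q in Q])
    for a,b in zip(Q[::2],Q[1::2]): d=b-a;print("   len",round(np.hypot(*d[:2]),1),"ang",round(np.degrees(np.arctan2(d[1],d[0])),2))
# floor mask
im=cv2.imread("pics/top0.png");h=cv2.cvtColor(im,cv2.COLOR_BGR2HSV)
s=h[195:300,138:265];print(s[50,30],s[60,60])
m=((h[...,1]<70)&(h[...,2]>170)).astype(np.uint8);m[:, :135]=0;m[:,270:]=0;m[:190]=0;m[300:]=0
r=cv2.minAreaRect(np.argwhere(m)[:,::-1].astype(np.float32));b=cv2.boxPoints(r);print(r)
print([np.round(ray(c,p,85)[:2],1).tolist() for p in b])
```

```text
cam [ 526.82854292  -50.05610325 1261.13450489]
tray rim [[627.7, 263.1], [602.8, -45.2], [389.9, 279.1], [368.5, -25.3]]
   len 309.3 ang -94.62
   len 305.1 ang -94.02
handle ends [[569.6, 244.5], [437.8, 254.7]]
   len 132.2 ang 175.55
lead handle [[551.6, -29.5], [418.6, -19.3]]
   len 133.5 ang 175.6
stand end [[605.1, -73.5], [359.6, -53.7]]
   len 246.4 ang 175.38
rack outer up [[591.6, -209.7], [571.7, -484.6]]
   len 275.6 ang -94.14
rack outer lo [[355.3, -196.0], [337.7, -468.7]]
   len 273.3 ang -93.7
inner up [[565.3, -214.1], [547.4, -490.0]]
   len 276.5 ang -93.71
inner lo [[383.4, -200.1], [361.2, -475.1]]
   len 275.9 ang -94.62
buffers [[509.0, -419.2], [409.8, -421.7]]
   len 99.2 ang -178.57
plate [[523.2, -444.1], [397.0, -450.0]]
   len 126.3 ang -177.31
[ 23  59 200] [ 29  51 201]
((199.2591094970703, 245.69314575195312), (102.67119598388672, 77.99149322509766), 5.273896217346191)
[[395.6, 270.5], [617.6, 258.6], [594.2, -38.3], [373.5, -21.0]]
```

```bash
python3 -m pendant '{"rows":[[[1,1,0.3],-1,85],[[1,1,0.3],-1,85],[[1,1,0.3],-1,85],[[1,1,0.3],-1,85],[[1,1,0.3],-1,85],[[1,1,0],0,85],[[1,1,0],0,85],[[1,1,0],0,85],[[1,1,0],0,85],[[1,1,0],0,85],[[0.5,1,0],0,85],[[0.5,1,0],0,85]]}'
python3 -m pendant '{"rows":[[[0,1,0],0,85],[[0,1,0],0,85],[[0,1,0],0,85],[[0,1,0],0,85],[[0,1,0],0,85],[[0,1,0],0,85],[[0,1,0],0,85],[[0,1,0],0,85],[[0,1,0],0,85],[[0,1,0],0,85],[[0,1,0],0,85],[[0,1,0],0,85]]}'
```

```text
time_s: 1.1
tcp_pos: [514.2, -329.7, 268.3]
orientation: [-3.139, 0.117, 0.001]
ft_force: [-0.5, -0.6, 0.3]
width: 84.8
grasp_force: 0.0
time_s: 2.1
tcp_pos: [512.9, -30.4, 268.7]
orientation: [3.139, -0.119, -0.0]
ft_force: [-1.1, 0.5, -0.0]
width: 84.6
grasp_force: 0.0
```

```bash
cat > cap.py <<'E'
import sys,json
from h import *
n=sys.argv[1];c=viewer.camera_info("wrist");im=viewer.capture("wrist")
json.dump({k:np.array(v).tolist() for k,v in c.items()},open(f"pics/{n}.json","w"))
cv2.imwrite(f"pics/{n}.png",cv2.cvtColor(im,cv2.COLOR_RGB2BGR))
E
python3 cap.py wA
python3 -m pendant '{"rows":[[[0,1,0],0,85],[[0,1,0],0,85],[[0,1,0],0,85],[[0,1,0],0,85],[[0,1,0],0,85],[[0,1,0],0,85],[[0,1,0],0,85],[[0,1,0],0,85],[[0,1,0],0,85],[[0,0.8,0],0,85],[[0,0.3,0],0,85],[[0,0,0],0,85]]}'
python3 cap.py wB
python3 - <<'E'
import cv2,numpy as np,json
a=cv2.imread("pics/wA.png");b=cv2.imread("pics/wB.png")
cv2.imwrite("pics/wAB.png",cv2.resize(np.hstack([a,b]),(800,300)))
for n in "AB":
    c=json.load(open(f"pics/w{n}.json"));print(c["fx"],c["cx"],c["cy"],np.round(c["R"],3).tolist(),np.round(c["t"],1))
E
```

```text
time_s: 3.15
tcp_pos: [512.8, 222.6, 268.4]
orientation: [-3.139, 0.114, 0.001]
ft_force: [0.5, 0.2, -0.4]
width: 84.8
grasp_force: 0.0
317.2751502771788 251.2749350015809 188.6401360175701 [[-0.074, -0.997, 0.001], [-0.949, 0.071, 0.308], [-0.307, 0.022, -0.951]] [  6.7 436.  574.1]
317.2751502771788 251.2749350015809 188.6401360175701 [[-0.071, -0.997, 0.0], [-0.949, 0.068, 0.309], [-0.308, 0.022, -0.951]] [257.7 418.7 568.6]
```

View pics/wAB.png

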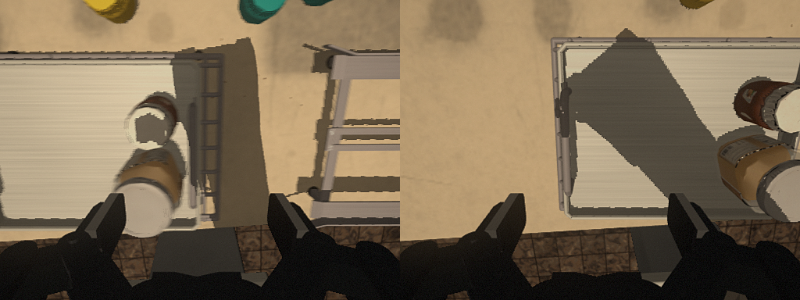

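The wrist view (right half) shows the tray's trailing end and handle near (565,100–205). I'll zoom in there.

Run:
```python
import cv2
b=cv2.imread("pics/wB.png");cr=cv2.resize(b[40:290,180:320],None,fx=2.4,fy=2.4,interpolation=cv2.INTER_CUBIC)
for j in range(40,290,20): cv2.putText(cr,str(j),(0,int((j-39.5)*2.4)),0,.3,(0,0,255),1)
for j in range(180,320,20): cv2.putText(cr,str(j),(int((j-179.5)*2.4),8),0,.3,(0,0,255),1)
cv2.imwrite("pics/crop2.png",cr)
```

```text
(no output)
```

View pics/crop2.png

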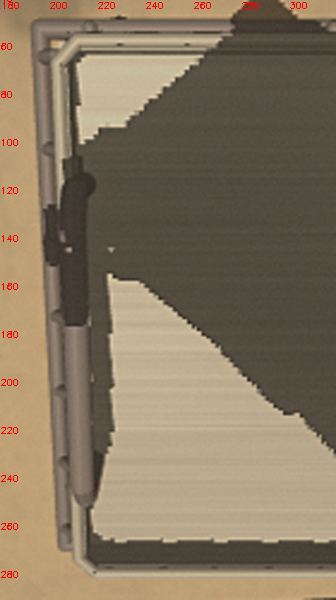

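Run:
```python
from h import *;import json
c=json.load(open("pics/wB.json"))
for x,y in((75,190),(77,340),(84,495)): print(np.round(ray(c,(179.5+x/2.4,39.5+y/2.4),136),1))
for x,y in((60,42),(82,570)): print("rim",np.round(ray(c,(179.5+x/2.4,39.5+y/2.4),102),1))
print(observe()["tcp_pos"])
```

```text
[566.4 252.6 136. ]
[511.1 258.  136. ]
[445.9 262.3 136. ]
rim [618.2 256.6 102. ]
rim [389.  273.1 102. ]
[513.07102335 220.98318138 268.42205126]
```

```bash
python3 -m pendant '{"rows":[[[-0.26,0.75,0],0,85],[[0,0.75,0],0,85],[[0,0,-0.8],0,85],[[0,0,-0.8],0,85],[[0,0,-0.8],0,85],[[0,0,-0.8],0,85],[[0,0,-0.8],0,85],[[0,0,-0.7],0,85],[[0,0,-0.7],0,85],[[0,0,-0.5],0,85],[[0,0,-0.16],0,85],[[0,0,0],0,85]]}'
python3 cap.py wC
python3 - <<'E'
import cv2
cv2.imwrite("pics/wC2.png",cv2.imread("pics/wC.png"))
E
```

```text
time_s: 4.2
tcp_pos: [506.6, 257.4, 116.6]
orientation: [3.138, -0.12, -0.002]
ft_force: [-0.6, -0.4, 0.3]
width: 85.4
grasp_force: 0.0
```

View pics/wC2.png

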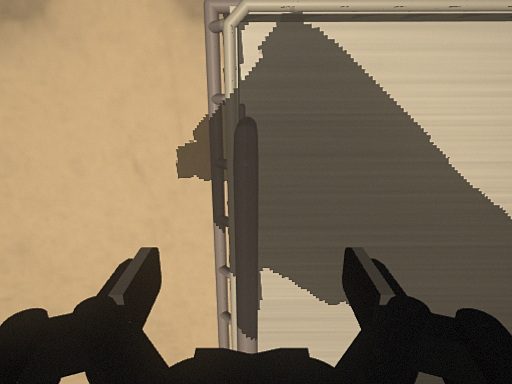

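The bar (column ~247) runs midway between the open fingers (158 and 343), so I'll close on it.

```bash
python3 -m pendant '{"rows":[[[0,0,0],0,40],[[0,0,0],0,40],[[0,0,0],0,20],[[0,0,0],0,20],[[0,0,0],0,14],[[0,0,0],0,12],[[0,0,0],0,8],[[0,0,0],0,5],[[0,0,0],0,4],[[0,0,0],0,4],[[0,0,0],0,4],[[0,0,0],0,4]]}'
```

```text
time_s: 5.25
tcp_pos: [506.8, 258.7, 117.6]
orientation: [-3.139, 0.118, -0.001]
ft_force: [-1.7, 1.0, 6.0]
width: 8.0
grasp_force: 58.5
```

```bash
python3 -m pendant '{"rows":[[[0,-0.05,0],0,4],[[-0.01,-0.1,0],0,4],[[-0.02,-0.2,0],0,4],[[-0.02,-0.3,0],0,4],[[-0.02,-0.3,0],0,4],[[-0.02,-0.3,0],0,4],[[-0.02,-0.3,0],0,4],[[-0.02,-0.3,0],0,4],[[-0.02,-0.3,0],0,4],[[-0.02,-0.2,0],0,4],[[-0.01,-0.15,0],0,4],[[0,-0.1,0],0,4]]}'
```

```text
time_s: 6.25
tcp_pos: [502.5, 194.2, 117.6]
orientation: [-3.138, 0.118, -0.001]
ft_force: [1.0, 7.3, 2.4]
width: 7.8
grasp_force: 58.7
```

```bash
python3 -m pendant '{"rows":[[[-0.02,-0.2,0],0,4],[[-0.02,-0.3,0],0,4],[[-0.02,-0.35,0],0,4],[[-0.025,-0.35,0],0,4],[[-0.025,-0.35,0],0,4],[[-0.025,-0.35,0],0,4],[[-0.025,-0.35,0],0,4],[[-0.025,-0.35,0],0,4],[[-0.025,-0.35,0],0,4],[[-0.02,-0.3,0],0,4],[[-0.02,-0.2,0],0,4],[[-0.01,-0.1,0],0,4]]}'
python3 - <<'E'
from h import *
cv2.imwrite("pics/s1.png",cv2.cvtColor(viewer.capture("scene"),cv2.COLOR_RGB2BGR))
cv2.imwrite("pics/t1.png",cv2.cvtColor(viewer.capture("top"),cv2.COLOR_RGB2BGR))
s=cv2.imread("pics/s1.png")[120:300,190:430];t=cv2.imread("pics/t1.png")[190:312,185:425]
f=2.0
a=cv2.resize(s,None,fx=f,fy=f,interpolation=cv2.INTER_CUBIC);b=cv2.resize(t,None,fx=f,fy=f,interpolation=cv2.INTER_CUBIC)
cv2.imwrite("pics/st1.png",cv2.resize(np.vstack([a,b]),None,fx=.99,fy=.99))
E
```

```text
time_s: 7.25
tcp_pos: [496.4, 105.4, 117.9]
orientation: [-3.138, 0.118, -0.003]
ft_force: [1.3, 8.6, 5.6]
width: 7.7
grasp_force: 59.1
```

View pics/st1.png

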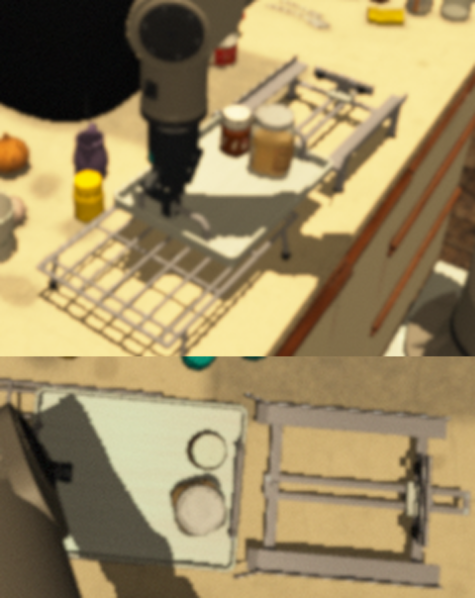

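Jars stand, tray level, and its lead corners (245,408)/(233,567) lie just short of the flared flange tips. I'll check the lateral alignment numerically.

Run:
```python
from h import *
c=viewer.camera_info("top")
P=lambda x,y,z:np.round(ray(c,(185+x/1.98-.5,190+(y-356.4)/1.98-.5),z)[:2],1)
print("tray lead corners",P(245,407,102),P(233,568,102),"top side start",P(40,391,102))
print("rack outer",P(257,402,93),P(445,420,93),P(246,571,93),P(438,586,93))
im=cv2.imread("pics/t1.png");h=cv2.cvtColor(im,cv2.COLOR_BGR2HSV)
m=((h[...,1]<75)&(h[...,2]>165)).astype(np.uint8);m[:190]=0;m[300:]=0;m[:,:200]=0;m[:,312:]=0
# side edges of tray: per column top and bottom of the bright mask
U=[];T=[];B=[]
for u in range(255,298,3):
    v=np.where(m[:,u])[0]
    T.append(ray(c,(u,v.min()-.5),100)[:2]);B.append(ray(c,(u,v.max()+.5),100)[:2])
for E in(np.array(T),np.array(B)):
    p=np.polyfit(E[:,1],E[:,0],1);print("edge slope",p[0].round(4),"x at y=-150",np.polyval(p,-150).round(1))
# rack grey flange outer edges
for lo,hi,s in((195,235,0),(265,305,1)):
    E=[]
    for u in range(325,395,3):
        col=im[lo:hi,u].astype(int);sat=col.max(1)-col.min(1)
        v=np.where(sat<45)[0]
        if len(v): E.append(ray(c,(u,lo+(v.max()+.5 if s else v.min()-.5)),93)[:2])
    E=np.array(E);p=np.polyfit(E[:,1],E[:,0],1);r=E[:,0]-np.polyval(p,E[:,1]);k=abs(r)<4;p=np.polyfit(E[k,1],E[k,0],1);print("rack",p[0].round(4),np.polyval(p,-150).round(1),np.abs(r).max())
```

```text
tray lead corners [ 585.4 -192.8] [ 358.4 -176.2] top side start [604.5 102.2]
rack outer [ 593.3 -211.3] [ 571.  -482.1] [ 353.2 -195.6] [ 336.4 -466.9]
edge slope 0.0807 x at y=-150 589.3
edge slope 0.7054 x at y=-150 347.8
rack 0.0717 600.7 2.0226554316828924
rack 0.0668 355.7 1.8037215610542034
```

```bash
python3 -m pendant '{"rows":[[[0,-0.05,0],0.06,4],[[-0.01,-0.1,0],0.06,4],[[-0.01,-0.2,0],0,4],[[-0.015,-0.2,0],0,4],[[-0.015,-0.2,0],0,4],[[-0.015,-0.2,0],0,4],[[-0.015,-0.2,0],0,4],[[-0.015,-0.2,0],0,4],[[-0.015,-0.2,0],0,4],[[-0.01,-0.2,0],0,4],[[-0.01,-0.1,0],0,4],[[-0.01,-0.1,0],0,4]]}'
```

```text
time_s: 8.35
tcp_pos: [493.5, 57.8, 118.3]
orientation: [-3.138, 0.1, -0.004]
ft_force: [1.6, 14.0, 13.4]
width: 7.6
grasp_force: 60.0
```

```bash
python3 -m pendant '{"rows":[[[0,-0.05,0.02],0,4],[[-0.01,-0.1,0.02],0,4],[[-0.01,-0.2,0],0,4],[[-0.015,-0.2,0],0,4],[[-0.015,-0.2,0],0,4],[[-0.015,-0.2,0],0,4],[[-0.015,-0.2,0],0,4],[[-0.015,-0.2,0],0,4],[[-0.01,-0.2,0],0,4],[[-0.01,-0.1,0],0,4],[[0,-0.05,0],0,4],[[0,0,0],0,4]]}'
```

```text
time_s: 9.35
tcp_pos: [489.4, 13.6, 118.3]
orientation: [-3.14, 0.102, -0.0]
ft_force: [1.1, 2.5, 2.2]
width: 7.9
grasp_force: 58.9
```

```bash
python3 -m pendant '{"rows":[[[0,-0.05,0],0,4],[[-0.01,-0.1,0],0,4],[[-0.015,-0.2,0],0,4],[[-0.015,-0.25,0],0,4],[[-0.02,-0.25,0],0,4],[[-0.015,-0.25,0],0,4],[[-0.015,-0.25,0],0,4],[[-0.02,-0.25,0],0,4],[[-0.015,-0.2,0],0,4],[[-0.01,-0.1,0],0,4],[[0,-0.05,0],0,4],[[0,0,0],0,4]]}'
```

```text
time_s: 10.35
tcp_pos: [485.8, -35.8, 118.2]
orientation: [3.14, -0.103, -0.0]
ft_force: [-0.3, -0.8, -3.6]
width: 7.7
grasp_force: 58.4
```

Run:
```python
from h import *
cv2.imwrite("pics/s2.png",cv2.cvtColor(viewer.capture("scene"),cv2.COLOR_RGB2BGR))
cv2.imwrite("pics/t2.png",cv2.cvtColor(viewer.capture("top"),cv2.COLOR_RGB2BGR))
s=cv2.imread("pics/s2.png")[100:270,230:430];t=cv2.imread("pics/t2.png")[195:305,235:435]
f=2.1
cv2.imwrite("pics/st2.png",cv2.resize(np.vstack([s,t]),None,fx=f,fy=f,interpolation=cv2.INTER_CUBIC))
```

```text
(no output)
```

View pics/st2.png

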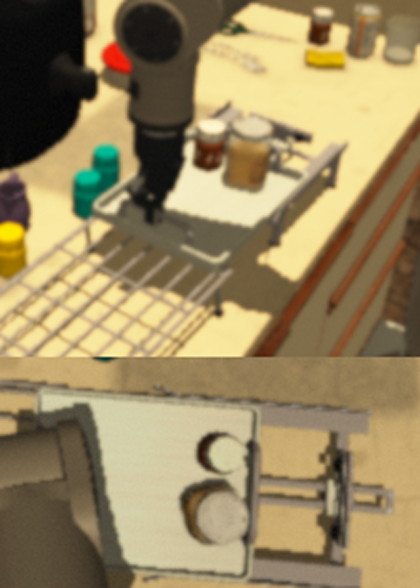

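```bash
python3 -m pendant '{"rows":[[[0,-0.05,0],0,4],[[-0.01,-0.1,0],0,4],[[-0.015,-0.2,-0.01],0,4],[[-0.015,-0.2,-0.01],0,4],[[-0.015,-0.2,-0.01],0,4],[[-0.015,-0.2,-0.01],0,4],[[-0.015,-0.2,-0.01],0,4],[[-0.015,-0.2,-0.01],0,4],[[-0.01,-0.2,-0.01],0,4],[[-0.01,-0.1,-0.01],0,4],[[0,-0.05,0],0,4],[[0,0,0],0,4]]}'
```

```text
time_s: 11.45
tcp_pos: [482.8, -78.3, 116.2]
orientation: [3.14, -0.103, -0.0]
ft_force: [-0.2, -0.5, -3.5]
width: 7.9
grasp_force: 58.6
```

```bash
python3 -m pendant '{"rows":[[[0,-0.05,0],0,4],[[-0.01,-0.1,-0.01],0,4],[[-0.01,-0.15,-0.01],0,4],[[-0.01,-0.15,-0.01],0,4],[[-0.01,-0.15,-0.01],0,4],[[-0.01,-0.1,-0.01],0,4],[[-0.01,-0.1,-0.01],0,4],[[0,-0.05,0],0,4],[[0,0,0],0,4]]}'
```

```text
time_s: 12.2
tcp_pos: [481.6, -99.4, 114.8]
orientation: [3.14, -0.103, 0.0]
ft_force: [0.4, 2.8, -1.6]
width: 7.6
grasp_force: 58.9
```

```bash
python3 -m pendant '{"rows":[[[0,0,-0.01],0,4],[[-0.005,-0.06,-0.01],0,4],[[-0.005,-0.1,-0.01],0,4],[[-0.005,-0.1,0],0,4],[[-0.005,-0.1,0],0,4],[[-0.005,-0.1,0],0,4],[[-0.005,-0.06,0],0,4],[[0,-0.04,0],0,4],[[0,0,0],0,4]]}'
```

```text
time_s: 12.95
tcp_pos: [481.7, -112.1, 114.7]
orientation: [-3.139, 0.101, -0.003]
ft_force: [1.0, 10.0, 7.7]
width: 7.4
grasp_force: 60.0
```

```bash
python3 -m pendant '{"rows":[[[0,0,0.01],0,4],[[0,0,0.01],0,4],[[0,0,0],0,4]]}'; python3 -m pendant '{"rows":[[[0,-0.02,0],0,4],[[0,-0.04,0],0,4],[[0,-0.04,0],0,4],[[0,0,0],0,4]]}'; python3 -m pendant '{"rows":[[[-0.005,-0.04,0],0,4],[[0,-0.04,0],0,4],[[0,-0.02,0],0,4],[[0,0,0],0,4]]}'
```

```text
time_s: 13.2
tcp_pos: [481.2, -112.7, 114.8]
orientation: [-3.14, 0.102, -0.001]
ft_force: [1.1, 5.8, 2.0]
width: 7.8
grasp_force: 59.1
time_s: 13.53
tcp_pos: [481.1, -115.1, 114.8]
orientation: [-3.14, 0.102, -0.001]
ft_force: [1.0, 5.7, 2.2]
width: 7.7
grasp_force: 59.3
time_s: 13.87
tcp_pos: [481.0, -117.5, 114.8]
orientation: [-3.139, 0.102, -0.001]
ft_force: [0.6, 5.9, 3.1]
width: 7.6
grasp_force: 59.3
```

```bash
for i in 1; do python3 -m pendant '{"rows":[[[-0.005,-0.04,0],0,4],[[0,-0.04,0],0,4],[[-0.005,-0.04,0],0,4],[[0,-0.02,0],0,4],[[0,0,0],0,4]]}'; done; python3 -m pendant '{"rows":[[[-0.005,-0.04,0],0,4],[[0,-0.04,0],0,4],[[0,-0.02,0],0,4],[[0,0,0],0,4]]}'
```

```text
time_s: 14.28
tcp_pos: [480.7, -121.1, 114.8]
orientation: [-3.14, 0.102, -0.001]
ft_force: [0.6, 7.3, 3.1]
width: 7.5
grasp_force: 59.3
time_s: 14.62
tcp_pos: [480.6, -123.5, 114.8]
orientation: [-3.139, 0.101, -0.001]
ft_force: [0.8, 5.9, 3.0]
width: 8.0
grasp_force: 59.4
```

```bash
python3 -m pendant '{"rows":[[[-0.005,-0.04,0],0,4],[[0,-0.04,0],0,4],[[0,-0.02,0],0,4],[[0,0,0],0,4]]}'|grep -E "pos|ft"; python3 -m pendant '{"rows":[[[-0.005,-0.04,0],0,4],[[0,-0.04,0],0,4],[[0,-0.02,0],0,4],[[0,0,0],0,4]]}'|grep -E "pos|ft"
```

```text
tcp_pos: [480.5, -126.0, 114.8]
ft_force: [0.2, 6.4, 3.0]
tcp_pos: [480.4, -128.5, 114.8]
ft_force: [-0.1, 6.8, 2.9]
```

```bash
python3 -m pendant '{"rows":[[[-0.005,-0.04,0],0,4],[[0,-0.04,0],0,4],[[0,-0.02,0],0,4],[[0,0,0],0,4]]}'|grep -E "pos|ft"; python3 -m pendant '{"rows":[[[-0.005,-0.04,0],0,4],[[0,-0.04,0],0,4],[[0,-0.02,0],0,4],[[0,0,0],0,4]]}'|grep -E "pos|ft"
```

```text
tcp_pos: [480.2, -131.0, 114.8]
ft_force: [0.7, 6.5, 2.9]
tcp_pos: [480.1, -133.5, 114.8]
ft_force: [0.7, 8.1, 3.1]
```

Run:
```python
from h import *
cv2.imwrite("pics/t3.png",cv2.cvtColor(viewer.capture("top"),cv2.COLOR_RGB2BGR))
t=cv2.imread("pics/t3.png")[195:305,295:435];f=5
o=cv2.resize(t,None,fx=f,fy=f,interpolation=cv2.INTER_CUBIC)
cv2.imwrite("pics/t3c.png",o)
```

```text
(no output)
```

View pics/t3c.png

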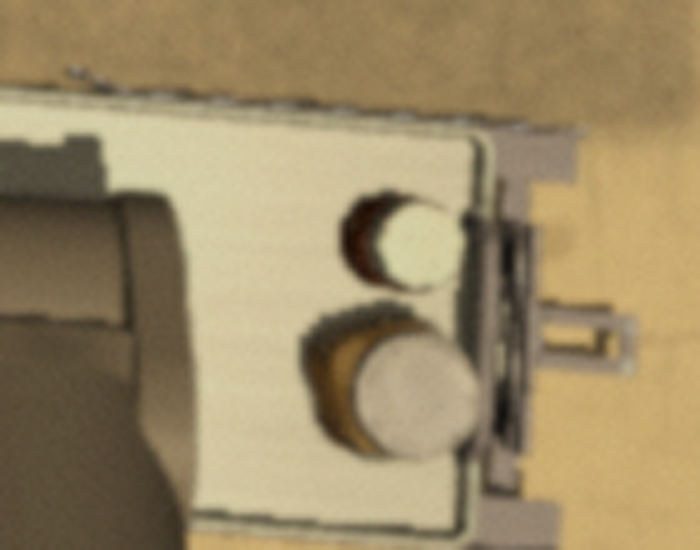

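The tray is within a few mm of the buffers: lead edge at column ~490, stop plate at ~520. I'll advance in smaller steps.

```bash
python3 -m pendant '{"rows":[[[0,-0.04,0],0,4],[[0,-0.02,0],0,4],[[0,0,0],0,4]]}'|grep -E "pos|ft"; python3 -m pendant '{"rows":[[[-0.005,-0.04,0],0,4],[[0,0,0],0,4],[[0,0,0],0,4]]}'|grep -E "pos|ft"
```

```text
tcp_pos: [480.1, -135.0, 114.8]
ft_force: [-0.4, 6.0, 2.7]
tcp_pos: [480.0, -136.0, 114.8]
ft_force: [1.0, 8.1, 2.9]
```

```bash
python3 -m pendant '{"rows":[[[-0.005,-0.04,0],0,4],[[0,-0.04,0],0,4],[[0,0,0],0,4],[[0,0,0],0,4]]}'|grep -E "pos|ft"; python3 -m pendant '{"rows":[[[-0.005,-0.04,0],0,4],[[0,-0.02,0],0,4],[[0,0,0],0,4]]}'|grep -E "pos|ft"
```

```text
tcp_pos: [479.8, -138.1, 114.8]
ft_force: [0.1, 6.8, 2.4]
tcp_pos: [479.7, -139.5, 114.7]
ft_force: [0.4, 7.1, 3.7]
```

```bash
python3 -m pendant '{"rows":[[[-0.005,-0.04,0],0,4],[[0,-0.04,0],0,4],[[0,0,0],0,4],[[0,0,0],0,4]]}'|grep -E "pos|ft"; python3 -m pendant '{"rows":[[[-0.005,-0.04,0],0,4],[[0,-0.02,0],0,4],[[0,0,0],0,4]]}'|grep -E "pos|ft"
```

```text
tcp_pos: [479.6, -141.5, 114.8]
ft_force: [-0.2, 6.4, 3.1]
tcp_pos: [479.5, -143.0, 114.8]
ft_force: [-0.0, 5.8, 2.7]
```

```bash
python3 -m pendant '{"rows":[[[-0.005,-0.04,0],0,4],[[0,-0.04,0],0,4],[[0,0,0],0,4],[[0,0,0],0,4]]}'|grep -E "pos|ft"; python3 -m pendant '{"rows":[[[-0.005,-0.04,0],0,4],[[0,-0.02,0],0,4],[[0,0,0],0,4]]}'|grep -E "pos|ft"
```

```text
tcp_pos: [479.4, -145.0, 114.8]
ft_force: [1.7, 7.0, 3.8]
tcp_pos: [479.2, -146.4, 114.8]
ft_force: [-0.2, 7.1, 3.2]
```

```bash
python3 -m pendant '{"rows":[[[-0.005,-0.04,0],0,4],[[0,-0.04,0],0,4],[[0,0,0],0,4],[[0,0,0],0,4]]}'|grep -E "pos|ft"; python3 -m pendant '{"rows":[[[-0.005,-0.04,0],0,4],[[0,-0.02,0],0,4],[[0,0,0],0,4]]}'|grep -E "pos|ft"
python3 - <<'E'
from h import *
cv2.imwrite("pics/t4.png",cv2.cvtColor(viewer.capture("top"),cv2.COLOR_RGB2BGR))
r=[cv2.resize(cv2.imread(f"pics/{n}.png")[225:290,370:430],None,fx=4.4,fy=6,interpolation=cv2.INTER_CUBIC) for n in("top0","t3","t4")]
cv2.imwrite("pics/cmp.png",np.hstack(r))
E
```

```text
tcp_pos: [479.3, -147.9, 114.8]
ft_force: [1.0, 10.8, 3.3]
tcp_pos: [479.3, -148.8, 114.8]
ft_force: [1.0, 14.1, 3.1]
```

View pics/cmp.png

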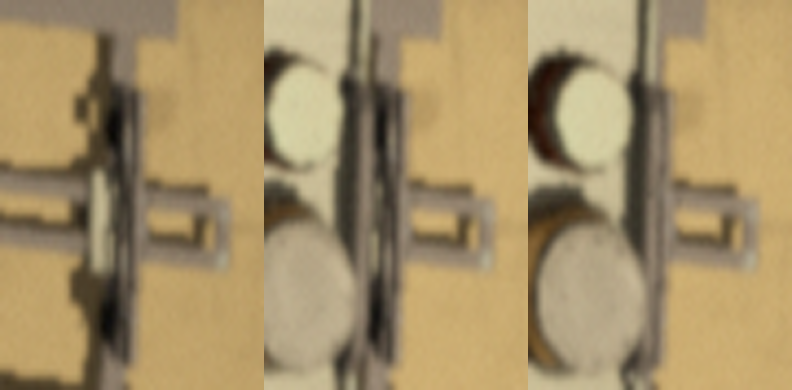

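```bash
python3 -m pendant '{"rows":[[[0,-0.02,0],0,4],[[0,0,0],0,4],[[0,0,0],0,4],[[0,0,0],0,4],[[0,0,0],0,4]]}'|grep -E "pos|ft"; python3 -m pendant '{"rows":[[[0,0.02,0],0,4],[[0,0.02,0],0,4],[[0,0,0],0,4]]}'|grep -E "pos|ft|time"
```

```text
tcp_pos: [479.3, -149.1, 114.8]
ft_force: [1.2, 16.0, 2.7]
time_s: 19.55
tcp_pos: [479.3, -149.1, 114.8]
ft_force: [2.5, 9.0, 1.9]
```

```bash
python3 -m pendant '{"rows":[[[0,0.02,0],0,4],[[0,0.01,0],0,4],[[0,0,0],0,4]]}'|grep -E "pos|ft"; python3 -m pendant '{"rows":[[[0,0,0],0,14],[[0,0,0],0,18],[[0,0,0],0,24],[[0,0,0],0,30],[[0,0,0],0,36],[[0,0,0],0,42],[[0,0,0],0,48],[[0,0,0],0,48],[[0,0,0],0,48]]}'
```

```text
tcp_pos: [479.3, -149.0, 114.8]
ft_force: [3.5, 5.5, 1.5]
time_s: 20.55
tcp_pos: [478.6, -149.3, 114.6]
orientation: [-3.14, 0.102, -0.0]
ft_force: [0.1, 0.5, 0.1]
width: 48.1
grasp_force: 0.0
```

Released with no residual force. I'll rise clear and check.

```bash
python3 -m pendant '{"rows":[[[0,0,0.2],0,48],[[0,0,0.4],0,48],[[0,0,0.8],0,48],[[0,0,0.8],0,48],[[0,0,0.8],0,48],[[0,0,0.8],0,48],[[0,0,0.8],0,48],[[0,0,0.8],0,48],[[0,0.5,0.5],0,48],[[0,1,0],0,48],[[0,1,0],0,48],[[0,1,0],0,48]]}'|grep -E "pos|ft|time"
python3 - <<'E'
from h import *
cv2.imwrite("pics/t5.png",cv2.cvtColor(viewer.capture("top"),cv2.COLOR_RGB2BGR))
cv2.imwrite("pics/s5.png",cv2.cvtColor(viewer.capture("scene"),cv2.COLOR_RGB2BGR))
r=[cv2.resize(cv2.imread(f"pics/{n}.png")[y:y+110,x:x+130],None,fx=3,fy=3,interpolation=cv2.INTER_CUBIC) for n,x,y in(("t4",300,195),("t5",300,195))]
r2=cv2.resize(cv2.imread("pics/s5.png")[80:170,240:500],(780,270),interpolation=cv2.INTER_CUBIC)
cv2.imwrite("pics/fin.png",np.vstack([np.hstack(r),r2]))
E
```

```text
time_s: 21.55
tcp_pos: [478.5, -60.9, 263.4]
ft_force: [0.5, 0.8, -0.8]
```

View pics/fin.png

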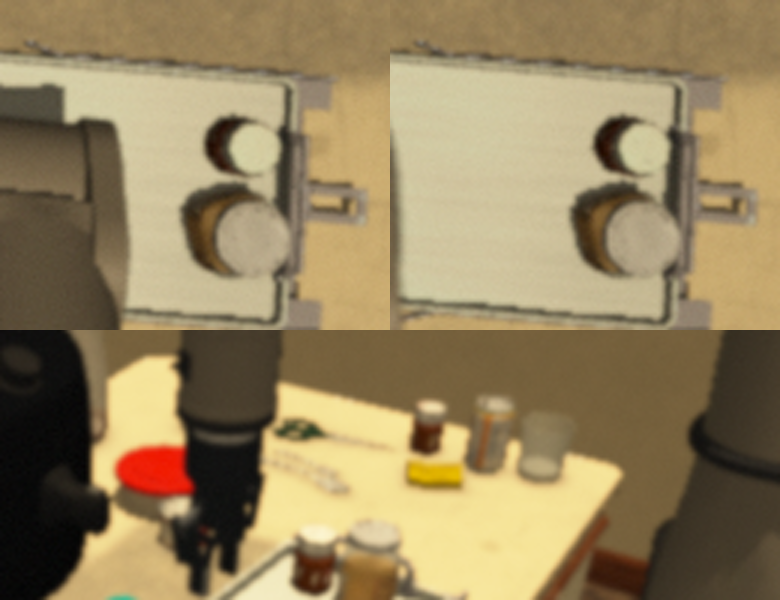

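The tray's lead edge stands where it did when pressed (columns ~290 and 680−390), both jars are upright, and the gripper is clear.

```bash
python3 -c "
from workcell import workorder;print(workorder.hand_in())"
```

```text
the job is handed in; nothing more can be done
None
```

I slid the tray into the rack, pressed it into the buffers with about 9 N (estimated from the wrist force less friction), released it and handed the job in at about 22 s. In the last pictures it was at the buffers with both jars standing; I didn't check the mug, jug and garlic separately, and `hand_in()` returned no verdict.

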